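# Find the tin with the steel bench block and put it away in the drawer

### The arm

A 6-joint arm with a two-finger parallel gripper is mounted at the origin on the work surface. World frame = base frame: x ahead of the robot, y to its left, z up, the work surface at z = 0. Lengths are in m, angles in rad, forces in N, time in s.
With the tool pointing down it reaches from about 0.325 to 0.775 m from the base axis. Payload 5.5 kg.
Tool frame: the origin (TCP) lies at the very end of the fingers, on their centre line; the grasp point (between the pads) lies 19 mm behind it (arm.grasp_offset is the distance from the TCP to the grasp point, in m); z points along the fingers, y is the line along which they close (so a half turn about z gives the same grasp; the last joint's range is limited). The gripper opens to 85 mm and grips with 20 to 120 N. Pads are 22 mm wide; open, the fingers measure 114 mm over their backs; the gripper's body (76 mm by 85 mm) begins 54 mm behind the grasp point. The pads swing forward as they close: fully open they stand 13 mm farther back than shut.
Start: joints at [-1.182, 0.091, 1.231, -0, 1.82, -0.057], TCP at [0.259, -0.541, 0.231] pointing down, gripper open.
Joint ranges: [-2.87, 2.87], [-0.86, 2.18], [0.17, 2.46], [-1.51, 4.65], [0.06, 2.69], [-2.65, 2.65]. Speed limits (rad/s): [2.57, 2.57, 3.01, 3.14, 3.14, 3.14].

### API

Orientations are given as a unit quaternion [w, x, y, z].
In Python, from workcell import arm gives the robot as it stands.
- The arm moves only by the shell command python3 -m pendant 'ROWS' [OPENING] [FORCE]. ROWS is JSON, a list of rows, each a list of 6 numbers: the shift along the tool's x, y, z in m, then the turn, a rotation vector about the tool's x, y, z in degrees. A call has 1 to 5 rows; each row is the pose to reach, as a shift and turn from the pose commanded when the call began, along the tool's axes at that moment; what a row does not reach only later rows make up. A row lasts 1/8 s, in which the tool goes at most 62.5 mm and 10.7 degrees, less where a joint would pass 70% of its speed; a pose out of reach is approached as far as the arm can. A call with a gripper value outside its range is refused whole. OPENING is the opening, from 0 (shut) to 1 (fully open), set as the call begins (- or left out, the last holds). The fingers move at their own pace and stop on an object; FORCE is the grip in N (left out, the last holds). Time passes only in rows, so rows that repeat a pose let the fingers close. It gives the time, the measured TCP pose, the force, the opening and the grip force at its end, in the units of the state.
- arm.get_state(): the state, without advancing time (a new reading comes with each control period).
- arm.get_image(name): name is "scene" or "top" or "wrist"; returns a dict with "image" (480x640x3 uint8, red, green, blue), "K" (3x3 intrinsics, pixels), "rvec" (rotation vector, rad) and "tvec" (3), from world to camera coordinates, as OpenCV has them. Camera axes: x right, y down, z forward; pixel columns grow to the right and rows downward; lengths in m; the calibration is good to about 2 mm. A picture is of the moment at which its call begins. There is no depth.
- arm.finish_job(): hands the job in; it is judged then, once.
The state is a dict: "t": time; "joint_positions": joint angles; "joint_vel": joint speeds; "tau": joint torques, N m; "position": TCP position; "eef_rot": TCP orientation; "force": force on the tool from outside, world axes, zero at the start; "wrist_torque": the same for the moment, N m; "gripper_width": finger opening in m; "finger_force": force on a finger pad.
Only numpy, scipy, OpenCV 4.12 (cv2) and the standard library are available. Lean on these libraries where they do the work, as an engineer would, in place of code of your own. Each camera call takes 0.05 s, during which the arm holds its last target. There are 200 camera calls.

### The job

One of the three closed tins on the jeweller's bench holds the steel bench block and is much heavier than the other two; feel which one it is by lifting or nudging them. Stand that tin upright in the drawer of the small wooden drawer unit and push the drawer fully home. Leave the two light tins standing where you found them, and do not disturb the mallet or the torch.

Things in the scene. Friction and masses are not known exactly. Their poses are not given: they have to be found in the camera images.
- tin_a: Tin a: one of three closed bare-metal cylindrical tins with screw lids, alike outside, 60 mm in diameter, 70 mm tall, upright on the bench. Origin: centre of its underside; z up its axis. One of the three (differs each time) holds a loose round steel bench block: 0.4 to 0.65 kg in all; the other two hold foam packing: about 0.1 kg (under 0.15 kg). Only weight tells them apart.
- tin_b: Tin b: one of three closed bare-metal cylindrical tins with screw lids, alike outside, 60 mm in diameter, 70 mm tall, upright on the bench. Origin: centre of its underside; z up its axis. One of the three (differs each time) holds a loose round steel bench block: 0.4 to 0.65 kg in all; the other two hold foam packing: about 0.1 kg (under 0.15 kg). Only weight tells them apart.
- tin_c: Tin c: one of three closed bare-metal cylindrical tins with screw lids, alike outside, 60 mm in diameter, 70 mm tall, upright on the bench. Origin: centre of its underside; z up its axis. One of the three (differs each time) holds a loose round steel bench block: 0.4 to 0.65 kg in all; the other two hold foam packing: about 0.1 kg (under 0.15 kg). Only weight tells them apart.
- cabinet: small plywood drawer unit fixed on the bench, 260 mm deep (x), 240 mm wide (y), 135 mm tall, with one drawer. Origin: middle of the lower edge of the carcass front, on the bench; its front looks along its own -x, which is the way the drawer slides out; z up.
- drawer (a joint): how far the drawer is pulled out, in m: 0 = home against its stop (the overlay front meets the carcass), 0.18 = fully out against its stop. It starts shut or up to 20 mm ajar. It slides on a runner with about 1.5 N of friction plus about 6 N per m/s and stays where it is left; there is no catch.
- drawer_handle (a point): middle of the drawer's level steel bar handle (moves with the drawer), axes as the cabinet's: round bar about 10 mm thick, 110 mm long along the cabinet's y, a post at each end, 35 mm in front of the front panel (about 30 mm free behind it), 95 mm above the bench, 40 mm below the unit's top. It can be pinched or hooked from above.
- drawer_in (a point): centre of the drawer's inner floor, 22 mm above the bench (moves with the drawer), axes as the cabinet's. Inside 212 mm deep (x), 192 mm wide (y); walls 68 mm high, front panel 100 mm above the floor, its inside face 106 mm to the -x of this point. Pulled out by d, the foremost d of the inside is open from above. A standing tin clears the unit's top when shut.
- mallet: rawhide mallet lying on the bench, 50 mm head, 76 mm long, across a 200 mm wooden handle; leave it alone. Origin: under the middle of the head, on the bench; the handle points along its -x (170 mm).
- torch: yellow hand torch standing on its round 68 mm foot, about 170 mm tall; leave it alone. Origin: centre of its foot.
Things that resemble listed ones, but are neither listed nor needed, are in the scene too. What is shaped like the tin_b but black or green is not meant.

How it is judged:
By the outcome, as a careful person would: the job done as asked, in the order asked, and still so for the second after the job is handed in, with the robot touching nothing.
It also fails if it takes over 72 s, if anything falls off the work surface, if the arm or the gripper's body presses on something with over 40 N, if the wrist force passes 120 N, or if a joint passes its speed limit or range.

## Working session

There is one attempt and no reset: what is moved stays moved. The work goes in short steps, Python scripts to look and compute and a shell command to move; the robot and the scene stay as the last step left them, time stands still between calls to the robot, and variables do not carry over. Pictures are saved under pics/ and viewed, at most 10 in all, crops included, and the job is handed in when it is done.

```bash
mkdir -p pics; ls
cat > h.py <<'E'
import numpy as np, cv2
from workcell import arm
def grab(n,f=None):
    d=arm.get_image(n)
    if f: cv2.imwrite(f'pics/{f}.png',d['image'][:,:,::-1])
    return d
def ray(d,u,v,z):
    K=np.array(d['K']);R=cv2.Rodrigues(np.array(d['rvec'],float))[0];t=np.array(d['tvec'],float).ravel()
    c=-R.T@t; r=R.T@np.linalg.inv(K)@[u,v,1]
    return c+r*(z-c[2])/r[2]
def proj(d,p):
    return cv2.projectPoints(np.array(p,float).reshape(-1,3),np.array(d['rvec'],float),np.array(d['tvec'],float),np.array(d['K'],float),None)[0].reshape(-1,2)
E
python3 - <<'E'
from h import *
a=grab('top','top1');b=grab('scene','scene1')
for d in(a,b):
    R=cv2.Rodrigues(np.array(d['rvec'],float))[0];print(-R.T@np.array(d['tvec']).ravel(),R[2])
s=arm.get_state();print({k:np.round(v,3) for k,v in s.items()})
E
```

```text
pics
[0.40253206 0.0603009  1.20758508] [ 0.15009829  0.00376644 -0.9886639 ]
[1.0178163  0.77766275 0.70160402] [-0.4287068  -0.66877072 -0.60741765]
{'t': np.float64(0.1), 'joint_positions': array([-1.182,  0.092,  1.232, -0.   ,  1.82 , -0.057]), 'joint_vel': array([-0.   , -0.001, -0.002,  0.001, -0.   , -0.001]), 'tau': array([ 4.0000e-03, -4.6021e+01, -4.1922e+01,  0.0000e+00,  1.1000e-02,
        0.0000e+00]), 'position': array([ 0.259, -0.541,  0.23 ]), 'eef_rot': array([-0.001,  0.975,  0.221, -0.   ]), 'force': array([-0.25 , -0.655,  0.211]), 'wrist_torque': array([-0.009, -0.029,  0.014]), 'finger_force': np.float64(0.0), 'gripper_width': np.float64(0.086)}
```

View pics/top1.png

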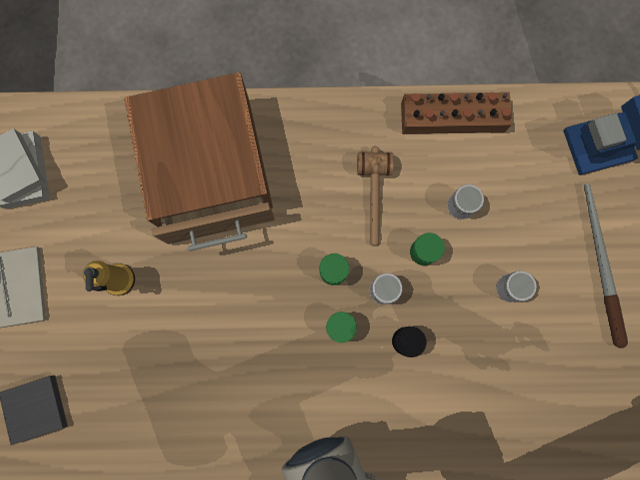

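View pics/scene1.png

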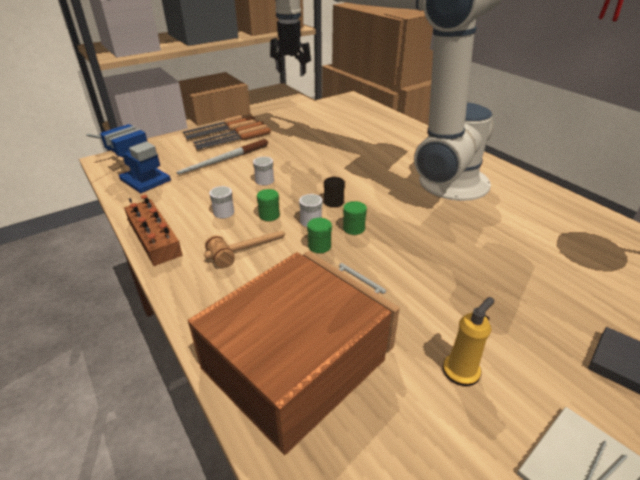

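The top view shows the bare-metal tins at about (469,200), (387,289) and (520,287). The other four cylinders are look-alikes: three green at (335,268), (428,249) and (341,327), and one black at (409,341). The three silver ones fit because only they are bare metal. The cabinet is at upper left with its handle from (190,243) to (245,235), drawer slightly ajar. The torch is at (115,279) and the mallet at (375,165).

Run:
```python
from h import *
d=grab('top');im=d['image'];hsv=cv2.cvtColor(im,cv2.COLOR_RGB2HSV)
def comps(m,x0,y0,x1,y1,amin):
    mm=np.zeros_like(m);mm[y0:y1,x0:x1]=m[y0:y1,x0:x1]
    mm=cv2.morphologyEx(mm,cv2.MORPH_OPEN,np.ones((2,2)))
    return [c for c in cv2.findContours(mm,cv2.RETR_EXTERNAL,cv2.CHAIN_APPROX_NONE)[0] if cv2.contourArea(c)>amin]
sil=((hsv[...,1]<45)&(hsv[...,2]>90)).astype(np.uint8)*255
for c in comps(sil,300,170,545,360,200):
    (u,v),r=cv2.minEnclosingCircle(c);e=cv2.fitEllipse(c)
    print('sil',np.round([u,v,r],1),np.round(e[0],1),np.round(e[1],1),np.round(ray(d,*e[0],.07),4))
grn=((hsv[...,0]>40)&(hsv[...,0]<85)&(hsv[...,1]>100)).astype(np.uint8)*255
for c in comps(grn,300,170,545,360,200):
    e=cv2.fitEllipse(c);print('grn',np.round(e[0],1),np.round(ray(d,*e[0],.06),4))
for c in comps(sil,180,215,255,255,60):
    r=cv2.minAreaRect(c);b=cv2.boxPoints(r);print('handle',np.round(r[0]),r[1],[np.round(ray(d,*p,.1),4) for p in b])
crop=np.hstack([cv2.resize(im[65:260,115:285],None,fx=2.35,fy=2.35),cv2.resize(im[180:355,310:550],(400,458))])
cv2.imwrite('pics/crop.png',crop[:,:,::-1]);print(crop.shape)
for n,p in dict(black=(409,341),mallet=(375,163),mh=(375,243),mhl=(358,163),mhr=(392,163)).items(): print(n,np.round(ray(d,*p,.03),3))
```

```text
sil [386.5 289.5  16.5] [387.1 289.1] [29.7 31.3] [ 0.4806 -0.0729  0.07  ]
sil [522.  286.1  15.7] [521.9 286.5] [28.9 30.5] [ 0.4814 -0.3452  0.07  ]
sil [469.  199.7  15.4] [469.5 199.5] [27.4 29.6] [ 0.6632 -0.2497  0.07  ]
grn [342.1 327.7] [0.4049 0.0195 0.06  ]
grn [334.7 269.8] [0.5227 0.032  0.06  ]
grn [427.8 249.7] [ 0.561  -0.1606  0.06  ]
handle [216. 236.] (18.764488220214844, 58.89662170410156) [array([0.5969, 0.3307, 0.1   ]), array([0.621 , 0.2155, 0.1   ]), array([0.5835, 0.2072, 0.1   ]), array([0.5597, 0.3218, 0.1   ])]
(458, 800, 3)
black [ 0.376 -0.119  0.03 ]
mallet [ 0.757 -0.061  0.03 ]
mh [ 0.581 -0.055  0.03 ]
mhl [ 0.757 -0.024  0.03 ]
mhr [ 0.756 -0.098  0.03 ]
```

View pics/crop.png

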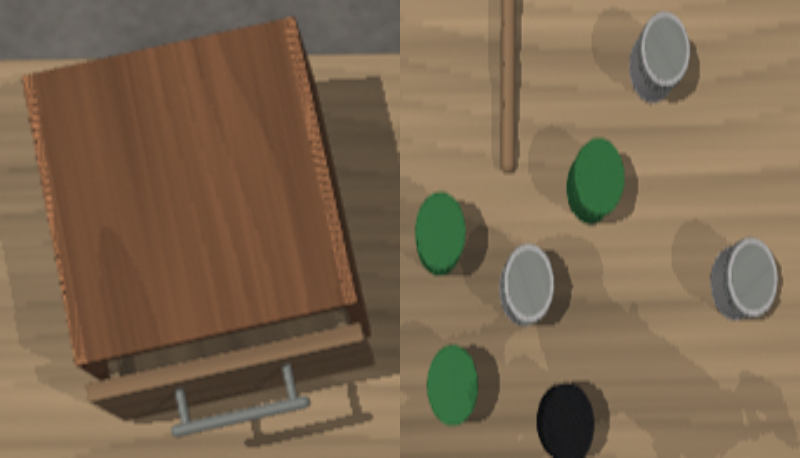

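The crop confirms three silver-lidded tins, distinct from the green and black ones, and a drawer about 20 mm ajar.

```bash
cat >> h.py <<'E'
from scipy.spatial.transform import Rotation as Ro
def plan(p,yaw=None):
    """world TCP target + finger-line angle (deg) -> shift (mm), turn about tool z (deg)"""
    s=arm.get_state();q=s['eef_rot'];R=Ro.from_quat([q[1],q[2],q[3],q[0]])
    sh=R.inv().apply(np.array(p)-s['position'])
    y=R.apply([0,1,0]);cur=np.degrees(np.arctan2(y[1],y[0]))
    tw=0 if yaw is None else -((yaw-cur+90)%180-90)
    print('shift mm',np.round(sh*1000,1),'turn z',round(tw,1),'cur yaw',round(cur,1),'t',round(s['t'],2))
E
python3 - <<'E'
from h import *
d=grab('top')
f=lambda x,y,z:ray(d,115+x/2.35,65+y/2.35,z)
for n,a in dict(frontL=(80,362,.135),frontR=(355,302,.135),backL=(25,77,.135),backR=(292,17,.135),hL=(178,432,.1),hR=(305,402,.1),panL=(88,390,.122),panR=(370,345,.122),panRin=(362,325,.122)).items(): print(n,np.round(f(*a),4))
plan([.481,-.345,.12]);plan([.481,-.345,.036])
E
```

```text
frontL [0.62   0.3934 0.135 ]
frontR [0.6671 0.1652 0.135 ]
backL [0.8699 0.448  0.135 ]
backR [0.9202 0.2191 0.135 ]
hL [0.5652 0.3191 0.1   ]
hR [0.5892 0.2114 0.1   ]
panL [0.5987 0.39   0.122 ]
panR [0.6331 0.1539 0.122 ]
panRin [0.6504 0.1606 0.122 ]
shift mm [285.2 -81.  110.7] turn z 0 cur yaw -64.5 t 0.2
shift mm [285.2 -80.9 194.7] turn z 0 cur yaw -64.5 t 0.2
```

```bash
python3 -m pendant '[[0.06,-0.017,0.02,0,0,0],[0.12,-0.034,0.04,0,0,0],[0.18,-0.05,0.07,0,0,0],[0.24,-0.067,0.09,0,0,0],[0.285,-0.081,0.11,0,0,0]]' 1 40
python3 -m pendant '[[0,0,0,0,0,0],[0,0,0.03,0,0,0],[0,0,0.06,0,0,0],[0,0,0.084,0,0,0],[0,0,0.084,0,0,0]]'
python3 -c "
from h import *
d=grab('wrist','w1');plan([.481,-.345,.036]);print(np.round(proj(d,[[.481,-.345,.07]])), arm.get_state()['force'])"
```

```text
t: 0.82
position: [0.4795, -0.3465, 0.1222]
eef_rot: [0.0, 0.975, 0.221, 0.0]
force: [0.6, -1.3, 0.6]
gripper_width: 0.0851
finger_force: 0.0
t: 1.45
position: [0.4764, -0.3479, 0.0367]
eef_rot: [-0.002, 0.975, 0.221, -0.001]
force: [-0.2, 0.3, 0.5]
gripper_width: 0.0852
finger_force: 0.0
shift mm [ 4.8 -1.5  2.6] turn z 0 cur yaw -64.5 t 1.5
[[316. 354.]] [0.00371176 0.38403536 0.59206014]
```

View pics/w1.png

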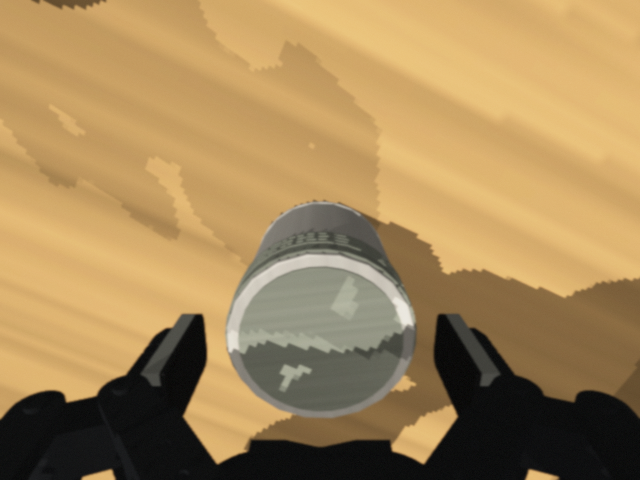

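The tin's lid is centred between the fingers at (321,333), slightly ahead of my estimate.

```bash
python3 -c "
from h import *
d=grab('wrist');p=ray(d,321,333,.07);print(p);plan([p[0],p[1],.036]);print(proj(d,[arm.get_state()['position']]))
s=arm.get_state();print(s['position'])"
```

```text
[ 0.48838954 -0.34434078  0.07      ]
shift mm [11.3  0.4  3.9] turn z 0 cur yaw -64.5 t 1.55
[[319.73464522 317.45247695]]
[ 0.47804395 -0.34879696  0.03989566]
```

```bash
python3 -m pendant '[[0.007,0,0,0,0,0],[0.007,0,0,0,0,0],[0.007,0,0,0,0,0]]' 1 40
python3 -m pendant '[[0,0,0,0,0,0],[0,0,0,0,0,0],[0,0,0,0,0,0],[0,0,0,0,0,0],[0,0,0,0,0,0]]' 0 40
python3 -m pendant '[[0,0,-0.01,0,0,0],[0,0,-0.02,0,0,0],[0,0,-0.02,0,0,0],[0,0,-0.02,0,0,0],[0,0,-0.02,0,0,0]]'
python3 -m pendant '[[0,0,0,0,0,0],[0,0,0,0,0,0]]'
```

```text
t: 1.92
position: [0.4849, -0.345, 0.0394]
eef_rot: [0.0, 0.975, 0.221, 0.0]
force: [-1.3, 0.1, 0.2]
gripper_width: 0.0854
finger_force: 0.0
t: 2.55
position: [0.4846, -0.3448, 0.0392]
eef_rot: [0.0, 0.975, 0.221, 0.0]
force: [-0.7, 1.4, 5.2]
gripper_width: 0.0588
finger_force: 44.7
t: 3.18
position: [0.4843, -0.3447, 0.0581]
eef_rot: [-0.0, 0.975, 0.221, -0.0]
force: [0.6, -0.6, -6.5]
gripper_width: 0.0586
finger_force: 44.7
t: 3.42
position: [0.4845, -0.3448, 0.0586]
eef_rot: [-0.0, 0.975, 0.221, -0.0]
force: [0.5, -0.6, -4.8]
gripper_width: 0.0591
finger_force: 44.7
```

Heavy: about 5.5 N pulls down when lifted, so this is the bench-block tin. I'll set it back, then open the drawer.

```bash
python3 -m pendant '[[0,0,0.01,0,0,0],[0,0,0.018,0,0,0],[0,0,0.02,0,0,0],[0,0,0.02,0,0,0]]'
python3 -m pendant '[[0,0,0,0,0,0],[0,0,0,0,0,0],[0,0,0,0,0,0],[0,0,0,0,0,0]]' 1
python3 -m pendant '[[0,0,-0.05,0,0,0],[0,0,-0.1,0,0,0],[0,0,-0.15,0,0,0],[0,0,-0.17,0,0,0],[0,0,-0.17,0,0,0]]'
python3 -c "
from h import *
plan([.577,.265,.21],101.65-90)
plan([.577,.265,.21],101.65)"
```

```text
t: 3.92
position: [0.4846, -0.3447, 0.0391]
eef_rot: [-0.0, 0.975, 0.221, 0.0]
force: [-1.4, 2.3, -0.3]
gripper_width: 0.0588
finger_force: 45.1
t: 4.42
position: [0.4847, -0.345, 0.0389]
eef_rot: [0.0, 0.975, 0.221, 0.0]
force: [-0.2, -0.5, 0.2]
gripper_width: 0.0854
finger_force: 0.0
t: 5.05
position: [0.485, -0.3452, 0.21]
eef_rot: [0.001, 0.975, 0.221, 0.001]
force: [0.3, -0.2, -0.3]
gripper_width: 0.0852
finger_force: 0.0
shift mm [ 346.1 -511.    -0.8] turn z -76.1 cur yaw -64.5 t 5.05
shift mm [ 346.1 -511.    -0.8] turn z 13.9 cur yaw -64.5 t 5.05
```

```bash
python3 -m pendant '[[0.035,-0.05,0,0,0,-8],[0.07,-0.1,0,0,0,-16],[0.105,-0.15,0,0,0,-24],[0.14,-0.205,0,0,0,-32],[0.175,-0.255,0,0,0,-40]]' 0.35
python3 -c "
from h import *
plan([.577,.265,.21],11.65)"
```

```text
t: 5.68
position: [0.5314, -0.0385, 0.2054]
eef_rot: [-0.001, 0.84, 0.543, -0.002]
force: [0.2, 0.4, -0.6]
gripper_width: 0.0297
finger_force: 0.0
shift mm [295.5 -82.9  -4.7] turn z -35.9 cur yaw -24.2 t 5.67
```

```bash
python3 -m pendant '[[0.055,-0.016,0,0,0,-8],[0.11,-0.032,0,0,0,-16],[0.17,-0.048,0,0,0,-24],[0.22,-0.064,0,0,0,-32],[0.275,-0.078,0,0,0,-36]]'
python3 -m pendant '[[0.01,0,0,0,0,0],[0.01,0,0,0,0,0],[0.01,0,0,0,0,0]]'
python3 -c "
from h import *
d=grab('wrist','w2');plan([.577,.265,.125],11.65);print(proj(d,[[.577,.265,.1]]))"
```

```text
t: 6.3
position: [0.5743, 0.2435, 0.2052]
eef_rot: [-0.001, 0.631, 0.776, -0.002]
force: [0.4, -0.1, 0.2]
gripper_width: 0.03
finger_force: 0.0
t: 6.68
position: [0.5731, 0.2504, 0.2079]
eef_rot: [-0.0, 0.633, 0.774, -0.001]
force: [-0.3, 0.3, 0.1]
gripper_width: 0.0297
finger_force: 0.0
shift mm [13.7  6.7 83.4] turn z -0.2 cur yaw 11.4 t 6.72
[[330.00996774 215.52341288]]
```

View pics/w2.png

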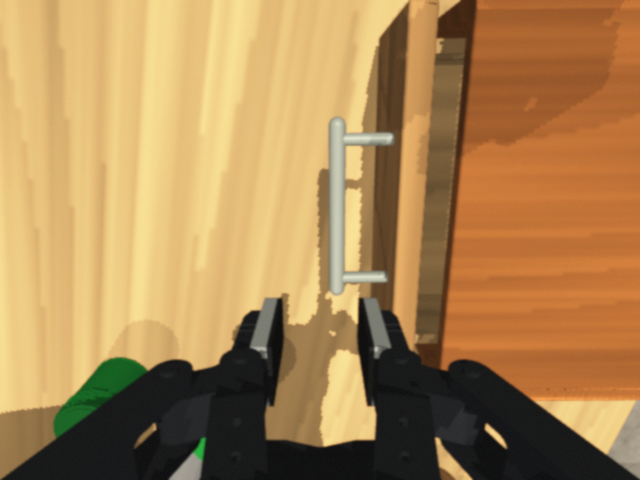

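The handle is centred at (337,207) and runs parallel to the pads, as wanted.

```bash
python3 -c "
from h import *
d=grab('wrist');p=ray(d,337,207,.1);print(p);plan([p[0],p[1],.076],11.65)"
```

```text
[0.58055198 0.27130461 0.1       ]
shift mm [ 19.1  11.2 132.8] turn z -0.2 cur yaw 11.4 t 6.78
```

```bash
python3 -m pendant '[[0.018,0.01,0.03,0,0,0],[0.018,0.01,0.06,0,0,0],[0.018,0.01,0.08,0,0,0],[0.018,0.01,0.08,0,0,0]]'
python3 -c "
from h import *
d=grab('wrist','w3');plan([.5805,.2713,.076],11.65);print(proj(d,[[.5805,.2713,.1]]))"
```

```text
t: 7.28
position: [0.5786, 0.2704, 0.1269]
eef_rot: [-0.001, 0.633, 0.774, -0.002]
force: [0.1, -0.4, -0.4]
gripper_width: 0.0298
finger_force: 0.0
shift mm [ 0.2  1.3 52.8] turn z -0.2 cur yaw 11.5 t 7.33
[[323.67308142 286.13563025]]
```

View pics/w3.png

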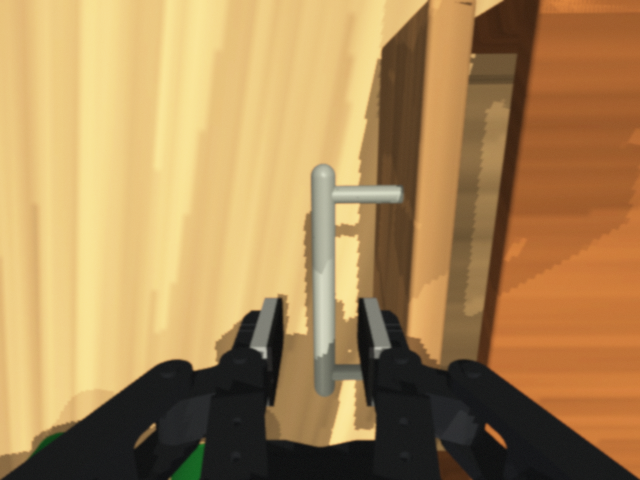

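The bar sits at column 323, centred between the fingers. I'll descend, pinch and pull.

```bash
python3 -m pendant '[[0,0,0.02,0,0,0],[0,0,0.04,0,0,0],[0,0.001,0.05,0,0,0],[0,0.001,0.05,0,0,0]]'
python3 -m pendant '[[0,0,0,0,0,0],[0,0,0,0,0,0],[0,0,0,0,0,0],[0,0,0,0,0,0]]' 0 40
python3 -m pendant '[[0,-0.015,0,0,0,0],[0,-0.035,0,0,0,0],[0,-0.06,0,0,0,0],[0,-0.08,0,0,0,0],[0,-0.1,0,0,0,0]]'
python3 -m pendant '[[0,-0.02,0,0,0,0],[0,-0.04,0,0,0,0],[0,-0.055,0,0,0,0],[0,-0.055,0,0,0,0]]'
```

```text
t: 7.82
position: [0.5812, 0.2719, 0.0796]
eef_rot: [0.001, 0.632, 0.775, 0.001]
force: [1.4, -0.4, 4.8]
gripper_width: 0.0298
finger_force: 1.8
t: 8.32
position: [0.5803, 0.2717, 0.0785]
eef_rot: [-0.0, 0.632, 0.775, -0.0]
force: [0.1, 0.7, 1.2]
gripper_width: 0.0089
finger_force: 38.9
t: 8.95
position: [0.4821, 0.2508, 0.0784]
eef_rot: [0.001, 0.633, 0.774, -0.0]
force: [3.5, -3.2, 0.7]
gripper_width: 0.0093
finger_force: 40.0
t: 9.45
position: [0.4274, 0.2392, 0.0784]
eef_rot: [0.001, 0.633, 0.775, -0.002]
force: [-1.0, -4.6, 1.3]
gripper_width: 0.0095
finger_force: 40.1
```

```bash
python3 -m pendant '[[0,0,0,0,0,0],[0,0,0,0,0,0],[0,0,0,0,0,0],[0,0,0,0,0,0]]' 0.35
python3 -m pendant '[[0,0,-0.03,0,0,0],[0,0,-0.07,0,0,0],[0,0,-0.12,0,0,0],[0,0,-0.13,0,0,0]]'
python3 -m pendant '[[-0.06,0,0,0,0,9],[-0.12,0,0,0,0,18],[-0.18,0,0,0,0,27],[-0.24,0,0,0,0,36],[-0.3,0,0,0,0,45]]' 1
python3 -c "
from h import *
d=grab('top','top2');plan([.487,-.345,.21],-64.5);print(np.round(proj(d,[[.4274,.2392,.095]])))
cv2.imwrite('pics/top2c.png',cv2.resize(d['image'][70:330,90:290],None,fx=2.2,fy=2.2)[:,:,::-1])"
```

```text
t: 9.95
position: [0.4285, 0.2409, 0.0787]
eef_rot: [-0.0, 0.632, 0.775, 0.0]
force: [-1.1, 0.2, -0.1]
gripper_width: 0.0299
finger_force: 0.3
t: 10.45
position: [0.4298, 0.2414, 0.2133]
eef_rot: [0.002, 0.632, 0.775, 0.003]
force: [0.9, -0.3, 0.6]
gripper_width: 0.0302
finger_force: 0.0
t: 11.08
position: [0.4885, -0.0551, 0.2079]
eef_rot: [-0.0, 0.882, 0.471, -0.0]
force: [1.2, 0.4, -0.3]
gripper_width: 0.085
finger_force: 0.0
shift mm [-234.5  158.7   -1.5] turn z 30.0 cur yaw -34.5 t 11.12
[[231. 318.]]
```

View pics/top2c.png

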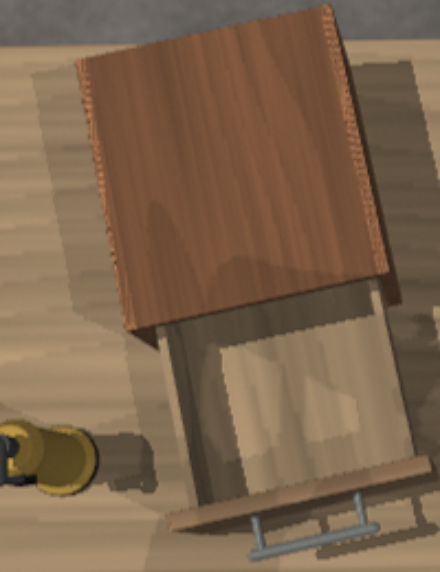

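The drawer is well open, with its inner floor clear and the torch well to the side. Back to the heavy tin.

```bash
python3 -m pendant '[[-0.047,0.032,0,0,0,7],[-0.094,0.064,0,0,0,14],[-0.141,0.096,0,0,0,21],[-0.188,0.127,0,0,0,28],[-0.235,0.159,0,0,0,30]]'
python3 -m pendant '[[0,0,0,0,0,0],[0,0,0,0,0,0]]'
python3 -c "
from h import *
plan([.486,-.345,.039],-64.5)
d=grab('wrist','w4');im=d['image'];h=cv2.cvtColor(im,cv2.COLOR_RGB2HSV)
m=((h[...,1]<60)&(h[...,2]>80)).astype(np.uint8)*255
for c in cv2.findContours(m,0,1)[0]:
    if cv2.contourArea(c)>1500: e=cv2.fitEllipse(c);print(np.round(e[0]),np.round(e[1]),ray(d,*e[0],.07))
print(proj(d,[[.486,-.345,.07]]))"
```

```text
t: 11.75
position: [0.4914, -0.3385, 0.2077]
eef_rot: [-0.0, 0.973, 0.229, -0.0]
force: [0.5, 0.1, -0.0]
gripper_width: 0.0854
finger_force: 0.0
t: 12.0
position: [0.4915, -0.3365, 0.2077]
eef_rot: [-0.001, 0.973, 0.23, -0.0]
force: [-0.2, -0.1, 1.0]
gripper_width: 0.0853
finger_force: 0.0
shift mm [ -8.7   5.4 168.7] turn z 1.1 cur yaw -63.4 t 12.0
[326. 227.] [80. 92.] [ 0.49152046 -0.34227011  0.07      ]
[578. 204.] [ 22. 282.] [ 0.58895375 -0.49738178  0.07      ]
[25. 68.] [69. 88.] [ 0.49980031 -0.11709723  0.07      ]
[[326.14232561 235.38020779]]
```

```bash
python3 -m pendant '[[-0.007,0.005,0.05,0,0,0],[-0.007,0.005,0.1,0,0,0],[-0.007,0.005,0.14,0,0,0],[-0.007,0.005,0.168,0,0,0],[-0.007,0.005,0.168,0,0,0]]' 1 50
python3 -m pendant '[[0,0,0,0,0,0],[0,0,0,0,0,0],[0,0,0,0,0,0],[0,0,0,0,0,0]]' 0 50
python3 -m pendant '[[0,0,-0.04,0,0,0],[0,0,-0.09,0,0,0],[0,0,-0.14,0,0,0],[0,0,-0.17,0,0,0],[0,0,-0.17,0,0,0]]'
python3 -c "
from h import *
plan([.55,.265,.21],-78.35)"
```

```text
t: 12.68
position: [0.4866, -0.3419, 0.0382]
eef_rot: [-0.002, 0.973, 0.231, -0.002]
force: [-0.2, -0.5, 0.4]
gripper_width: 0.0855
finger_force: 0.0
t: 13.18
position: [0.4889, -0.3448, 0.0439]
eef_rot: [0.001, 0.973, 0.23, 0.002]
force: [-0.6, 2.5, 5.9]
gripper_width: 0.0586
finger_force: 55.4
t: 13.8
position: [0.4884, -0.3453, 0.214]
eef_rot: [0.002, 0.973, 0.23, 0.002]
force: [0.7, -0.3, -5.0]
gripper_width: 0.0581
finger_force: 56.8
shift mm [ 327.8 -518.5    2. ] turn z 14.9 cur yaw -63.5 t 13.8
```

```bash
python3 -m pendant '[[0.02,-0.035,0,0,0,1],[0.05,-0.08,0,0,0,3],[0.08,-0.125,0,0,0,5],[0.11,-0.175,0,0,0,7],[0.14,-0.22,0,0,0,8]]'
python3 -c "
from h import *
plan([.55,.265,.21],-78.35)"
```

```text
t: 14.42
position: [0.5135, -0.0832, 0.2076]
eef_rot: [-0.001, 0.987, 0.161, -0.002]
force: [1.4, -0.9, -5.2]
gripper_width: 0.0582
finger_force: 57.6
shift mm [ 145.  -318.6   -2.2] turn z 6.8 cur yaw -71.5 t 14.43
```

```bash
python3 -m pendant '[[0.023,-0.05,0,0,0,1],[0.046,-0.1,0,0,0,3],[0.069,-0.15,0,0,0,5],[0.092,-0.2,0,0,0,6],[0.115,-0.25,0,0,0,7]]'
python3 -m pendant '[[0.015,-0.035,0,0,0,0],[0.025,-0.055,0,0,0,0],[0.027,-0.06,0,0,0,0],[0.027,-0.06,0,0,0,0]]'
python3 -c "
from h import *
plan([.55,.265,.07],-78.35);d=grab('top','top3');print(np.round(proj(d,[[.55,.265,.022]])))
cv2.imwrite('pics/top3c.png',cv2.resize(d['image'][130:330,130:330],None,fx=2.5,fy=2.5)[:,:,::-1])"
```

```text
t: 15.05
position: [0.5432, 0.1899, 0.2075]
eef_rot: [0.001, 0.995, 0.1, -0.002]
force: [0.7, -0.1, -5.5]
gripper_width: 0.058
finger_force: 57.6
t: 15.55
position: [0.558, 0.2521, 0.2087]
eef_rot: [0.001, 0.995, 0.101, -0.002]
force: [-0.0, -0.0, -6.4]
gripper_width: 0.058
finger_force: 57.7
shift mm [ -4.8 -14.4 138.7] turn z -0.1 cur yaw -78.5 t 15.55
[[224. 261.]]
```

View pics/top3c.png

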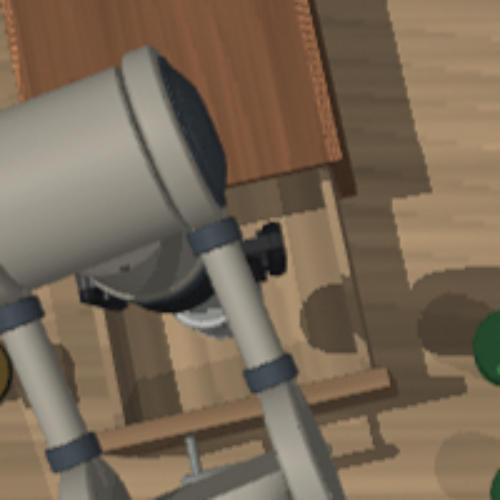

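The tin hangs over the open drawer and the target projects to mid-floor. I'll lower it carefully.

```bash
python3 -m pendant '[[-0.005,-0.014,0,0,0,0],[-0.005,-0.014,0.03,0,0,0],[-0.005,-0.014,0.06,0,0,0],[-0.005,-0.014,0.09,0,0,0],[-0.005,-0.014,0.12,0,0,0]]'
python3 -m pendant '[[0,0,0.008,0,0,0],[0,0,0.016,0,0,0],[0,0,0.016,0,0,0],[0,0,0.016,0,0,0]]'
python3 -m pendant '[[0,0,0.004,0,0,0],[0,0,0.004,0,0,0]]'
python3 -m pendant '[[0,0,0.003,0,0,0],[0,0,0.003,0,0,0]]'
```

```text
t: 16.23
position: [0.5503, 0.2654, 0.0902]
eef_rot: [-0.0, 0.995, 0.1, 0.0]
force: [-0.1, 0.2, -5.5]
gripper_width: 0.0582
finger_force: 57.8
t: 16.73
position: [0.5514, 0.2656, 0.0763]
eef_rot: [-0.0, 0.995, 0.101, 0.001]
force: [-0.4, 0.0, -5.7]
gripper_width: 0.0587
finger_force: 57.7
t: 16.98
position: [0.5506, 0.2653, 0.0706]
eef_rot: [0.0, 0.995, 0.101, -0.0]
force: [-0.8, -0.2, -6.1]
gripper_width: 0.058
finger_force: 57.7
t: 17.23
position: [0.5505, 0.2652, 0.0673]
eef_rot: [0.0, 0.995, 0.101, -0.0]
force: [0.6, 0.3, -5.7]
gripper_width: 0.0582
finger_force: 57.7
```

```bash
python3 -m pendant '[[0,0,0.002,0,0,0],[0,0,0.002,0,0,0]]'
python3 -m pendant '[[0,0,0.002,0,0,0],[0,0,0.002,0,0,0]]'
```

```text
t: 17.48
position: [0.551, 0.2654, 0.0662]
eef_rot: [-0.0, 0.995, 0.101, 0.0]
force: [1.0, -0.2, -3.9]
gripper_width: 0.0585
finger_force: 57.9
t: 17.73
position: [0.5519, 0.2655, 0.0661]
eef_rot: [-0.0, 0.995, 0.1, 0.002]
force: [-2.0, -1.6, 6.4]
gripper_width: 0.0583
finger_force: 58.7
```

```bash
python3 -m pendant '[[0,0,0,0,0,0],[0,0,0,0,0,0],[0,0,0,0,0,0],[0,0,0,0,0,0]]' 1
python3 -m pendant '[[0,0,-0.03,0,0,0],[0,0,-0.07,0,0,0],[0,0,-0.11,0,0,0],[0,0,-0.145,0,0,0],[0,0,-0.145,0,0,0]]'
python3 -c "
from h import *
plan([.428,.240,.21],11.5);plan([.428,.240,.21],-168.5)"
```

```text
t: 18.23
position: [0.5507, 0.2653, 0.0635]
eef_rot: [0.0, 0.995, 0.101, -0.0]
force: [0.1, 0.4, 0.3]
gripper_width: 0.0856
finger_force: 0.0
t: 18.85
position: [0.552, 0.2659, 0.213]
eef_rot: [-0.001, 0.995, 0.101, 0.003]
force: [0.4, 0.3, -0.1]
gripper_width: 0.0855
finger_force: 0.0
shift mm [-126.7    0.5    2.2] turn z -90.0 cur yaw -78.5 t 18.85
shift mm [-126.7    0.5    2.2] turn z -90.0 cur yaw -78.5 t 18.85
```

```bash
python3 -m pendant '[[-0.025,0,0,0,0,-10],[-0.05,0,0,0,0,-20],[-0.075,0,0,0,0,-30],[-0.1,0,0,0,0,-40],[-0.125,0,0,0,0,-50]]' 0.35
python3 -m pendant '[[0,0,0,0,0,-10],[0,0,0,0,0,-20],[0,0,0,0,0,-30],[0,0,0,0,0,-40],[0,0,0,0,0,-40]]'
python3 -c "
from h import *
plan([.4285,.2405,.0785],11.6);d=grab('wrist','w5');print(proj(d,[[.4285,.2405,.1]]))"
```

```text
t: 19.48
position: [0.4271, 0.24, 0.207]
eef_rot: [-0.0, 0.858, 0.514, -0.001]
force: [-1.2, 0.0, -0.9]
gripper_width: 0.0294
finger_force: 0.0
t: 20.1
position: [0.428, 0.2402, 0.2074]
eef_rot: [-0.0, 0.633, 0.774, -0.001]
force: [0.3, -0.4, 0.5]
gripper_width: 0.0299
finger_force: 0.0
shift mm [  0.3   0.8 128.9] turn z -0.1 cur yaw 11.5 t 20.1
[[320.67485174 235.16145662]]
```

View pics/w5.png

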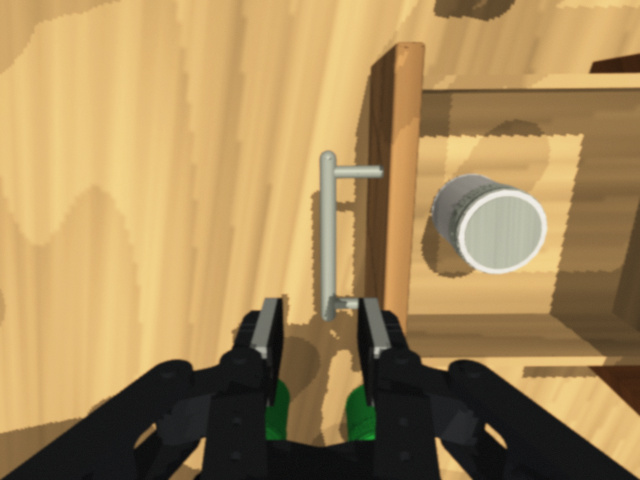

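The tin stands upright in the drawer at (500,230). The bar is at column 328, so I need about +4 mm in tool y.

```bash
python3 -m pendant '[[0,0.004,0.04,0,0,0],[0,0.004,0.08,0,0,0],[0,0.004,0.11,0,0,0],[0,0.004,0.128,0,0,0],[0,0.004,0.128,0,0,0]]'
python3 -m pendant '[[0,0,0,0,0,0],[0,0,0,0,0,0],[0,0,0,0,0,0],[0,0,0,0,0,0]]' 0 40
python3 -m pendant '[[0,0.01,0,0,0,0],[0,0.025,0,0,0,0],[0,0.042,0,0,0,0],[0,0.06,0,0,0,0],[0,0.078,0,0,0,0]]'
python3 -m pendant '[[0,0.018,0,0,0,0],[0,0.036,0,0,0,0],[0,0.052,0,0,0,0],[0,0.065,0,0,0,0],[0,0.072,0,0,0,0]]'
python3 -m pendant '[[0,0.004,0,0,0,0],[0,0.008,0,0,0,0],[0,0.008,0,0,0,0]]'
```

```text
t: 20.78
position: [0.4325, 0.2412, 0.0808]
eef_rot: [0.0, 0.633, 0.774, 0.0]
force: [1.1, -0.4, 0.1]
gripper_width: 0.0298
finger_force: 0.0
t: 21.28
position: [0.4326, 0.2413, 0.0814]
eef_rot: [0.0, 0.632, 0.775, 0.001]
force: [1.2, 0.8, 3.7]
gripper_width: 0.0089
finger_force: 39.1
t: 21.9
position: [0.5094, 0.2576, 0.0813]
eef_rot: [-0.0, 0.632, 0.775, 0.001]
force: [-2.9, 2.5, 6.6]
gripper_width: 0.0094
finger_force: 39.7
t: 22.52
position: [0.58, 0.2726, 0.0814]
eef_rot: [-0.001, 0.632, 0.775, 0.001]
force: [-2.3, 3.4, 5.8]
gripper_width: 0.0091
finger_force: 39.7
t: 22.9
position: [0.5879, 0.2743, 0.0814]
eef_rot: [-0.0, 0.632, 0.775, 0.002]
force: [1.5, 4.2, 4.6]
gripper_width: 0.0089
finger_force: 39.6
```

```bash
python3 -m pendant '[[0,0.002,0,0,0,0],[0,0.004,0,0,0,0],[0,0.004,0,0,0,0]]'
python3 -m pendant '[[0,0.002,0,0,0,0],[0,0.003,0,0,0,0],[0,0.003,0,0,0,0]]'
python3 -m pendant '[[0,0.002,0,0,0,0],[0,0.003,0,0,0,0],[0,0.003,0,0,0,0]]'
```

```text
t: 23.28
position: [0.5912, 0.275, 0.0814]
eef_rot: [-0.001, 0.632, 0.775, 0.001]
force: [-2.0, 5.6, 4.4]
gripper_width: 0.0095
finger_force: 39.7
t: 23.65
position: [0.5932, 0.2754, 0.0814]
eef_rot: [-0.001, 0.632, 0.775, 0.0]
force: [-5.3, 3.9, 7.0]
gripper_width: 0.0093
finger_force: 39.9
t: 24.02
position: [0.5933, 0.2755, 0.0813]
eef_rot: [-0.003, 0.632, 0.775, -0.003]
force: [-17.2, 0.2, 12.4]
gripper_width: 0.0095
finger_force: 40.6
```

The drawer hit its stop: position stalled and force rose to 17 N. I'll unload, release, rise and check.

```bash
python3 -m pendant '[[0,-0.002,0,0,0,0],[0,-0.002,0,0,0,0]]'
python3 -m pendant '[[0,0,0,0,0,0],[0,0,0,0,0,0],[0,0,0,0,0,0],[0,0,0,0,0,0]]' 0.33
python3 -m pendant '[[0,0,-0.02,0,0,0],[0,0,-0.05,0,0,0],[0,0,-0.1,0,0,0],[0,0,-0.14,0,0,0],[0,0,-0.14,0,0,0]]'
python3 -m pendant '[[-0.05,-0.02,0,0,0,0],[-0.1,-0.04,0,0,0,0],[-0.16,-0.06,0,0,0,0],[-0.22,-0.08,0,0,0,0],[-0.28,-0.1,0,0,0,0]]'
python3 -m pendant '[[-0.05,-0.01,0,0,0,0],[-0.1,-0.02,0,0,0,0],[-0.1,-0.02,0,0,0,0]]'
python3 -c "
from h import *
d=grab('top','top4');im=d['image']
b=grab('scene','sc4')['image']
c=np.hstack([cv2.resize(im[65:265,100:300],(400,400)),cv2.resize(b[220:420,200:400],(400,400))])
cv2.imwrite('pics/fin.png',np.vstack([c,cv2.resize(im[85:365,60:560],(800,448))[:200*2]])[:600,:,::-1])
print(arm.get_state()['position'])"
```

```text
t: 24.28
position: [0.5932, 0.2754, 0.0814]
eef_rot: [-0.002, 0.632, 0.775, -0.001]
force: [-9.1, 2.3, 8.5]
gripper_width: 0.0095
finger_force: 40.2
t: 24.78
position: [0.5936, 0.274, 0.0801]
eef_rot: [-0.001, 0.632, 0.775, -0.002]
force: [-7.3, -0.9, 4.8]
gripper_width: 0.0281
finger_force: 3.9
t: 25.4
position: [0.5968, 0.2745, 0.2271]
eef_rot: [0.003, 0.633, 0.774, 0.004]
force: [-0.2, -0.2, 0.5]
gripper_width: 0.0281
finger_force: 0.0
t: 26.02
position: [0.5526, -0.02, 0.22]
eef_rot: [-0.0, 0.633, 0.775, -0.0]
force: [2.1, -0.2, 0.1]
gripper_width: 0.028
finger_force: 0.0
t: 26.4
position: [0.553, -0.1235, 0.2195]
eef_rot: [-0.0, 0.635, 0.773, -0.001]
force: [-0.1, -0.2, -0.1]
gripper_width: 0.028
finger_force: 0.0
[ 0.5533765  -0.12023197  0.21996423]
```

View pics/fin.png

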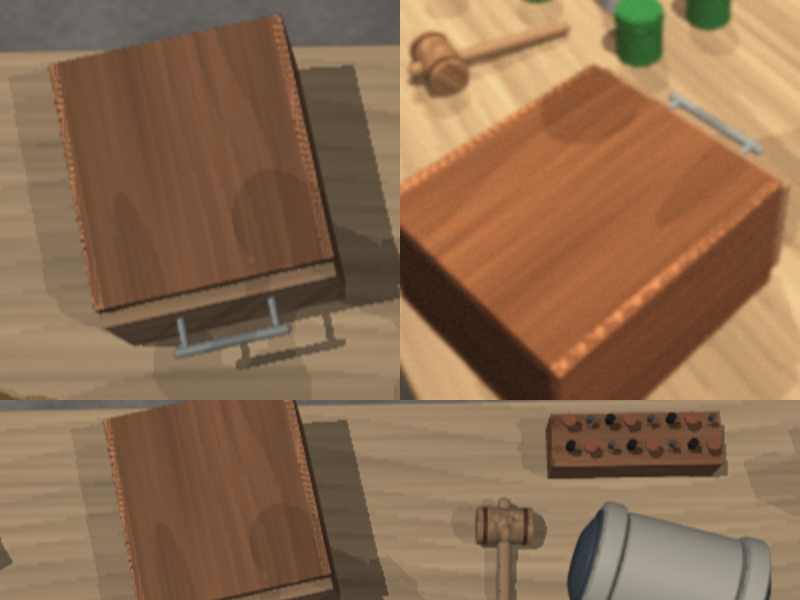

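The drawer front sits flush against the carcass with no gap, and the mallet hasn't moved.

```bash
python3 -c "
from workcell import arm
print(arm.finish_job())"
```

```text
the job is handed in; nothing more can be done
None
```

The heavy tin, found at about (0.485, −0.345) and pulling down about 5.5 N when lifted, now stands in the drawer. The drawer is pushed home against its stop, the light tins, mallet and torch were never touched, and I handed the job in at about 26 s.

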